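# Clamp the hardware jar and unscrew its tight cap

## Task

Brace the clear square jar: swing the red lever of the toggle clamp all the way over, so that the clamp holds the jar against the fence of the jig. Then unscrew the jar's tight orange cap anticlockwise until its threads let go, lift it straight up just clear of the mouth (not more than about 3 cm), and finish while still holding it there, level over the mouth. Do not pull the jar up or tip it, keep the clamp closed, and leave the other things on the bench where they are.

Things in the scene. Friction and masses are not known exactly. Their poses are not given: they have to be found in the camera images.
- jig: MDF clamping jig fixed to the bench: board 170 x 260 x 18 mm, origin at the centre of its underside, y along the 260 mm. Towards +y its fence: upright strip 130 mm wide, 50 mm high above the board, face at y = +105 mm. Towards -y a steel push toggle clamp (apart from the lever, under 70 mm above the bench). The jar stands on the board between clamp and fence.
- lever (a joint): angle of the clamp's lever (rad). 0: straight up, rubber tip drawn back. Growing, its free end swings about the jig's x axis away from the jar, to the jig's -y and down; at 1.62 (stop) it lies level, pointing to -y, locked past dead centre. Takes 1 to 4 N at its end; stays where it is left. Starts at 0 to 0.2. Closing slides the jar to the fence, then presses it with 25 to 40 N.
- lever_grip (a point): point on the axis of the lever's round red handle, 85 mm from the hinge; the handle is 16 mm in diameter and runs from 38 to 110 mm from the hinge. Pinch it across the jig's x axis, fingers down; it turns between the pads as it swings.
- clamp_pivot (a point): the lever's hinge axis: 56 mm above the bench, at x = 0, y = -92 mm of the jig; the hinge axis is the jig's x axis.
- bumper: black rubber tip of the clamp's plunger, 24 mm in diameter, 13 mm thick; its axis is the jig's y axis, 56 mm above the bench; origin at the centre of its back face. It is pushed towards +y against the middle of the jar's side.
- jar: clear plastic jar of brass inserts, loose on the jig's board, sides along the jig's axes within 3 degrees, 2 to 9 mm short of the fence. Square body 62 x 62 mm, 66 mm high, shoulder to 72 mm, then a round threaded neck 45 mm across up to the rim at 93 mm. Origin at the centre of its underside, z up. 0.2 to 0.45 kg. Unclamped, it turns along with the cap.
- jar_rim (a point): centre of the jar's mouth, level with the rim, 93 mm above the jar's underside. Screwed on, the cap's lower edge is 14 mm below the rim (7 mm above the jar's shoulder); when the threads let go it is still about 7 mm below.
- cap: orange ribbed screw cap, 58 mm across, 22 mm high, 0.06 kg, origin at the centre of its lower edge, z up. Screwed on, that edge is 79 mm above the jar's underside. Unscrews anticlockwise from above, rising 21 mm per turn (3.3 mm per rad). Tight: about 0.45 Nm to break loose, nearly none after 1 rad; it stays put between grasps. The threads let go after 2.1 to 2.4 rad; not before.
- spare_jar: a bystander: the same square jar with a blue cap, 100 mm high, full of wooden dowel pins; origin at the centre of its underside.
- tape_roll: a bystander: roll of masking tape, 100 mm across, 25 mm high; origin at the centre of its underside.
- push_block: a bystander: yellow push block 75 x 150 mm with a bow handle, 74 mm high; origin at the centre of its underside.
- mdf_ring: a bystander: flat MDF ring 170 mm across, 6 mm thick; origin at the centre of its underside.
- white_ring: a bystander: flat white plastic ring 140 mm across, 8 mm thick; origin at the centre of its underside.
- wrench: a bystander: steel collet wrench 190 mm long, 6 mm thick, lying flat; origin at the middle of its underside.
- knife: a bystander: folded pocket knife 105 mm long, 12 mm thick, lying flat; origin at the centre of its underside.

How it is judged:
By the outcome, as a careful person would: the job done as asked, in the order asked, and still so for the second after the job is handed in, while the arm keeps its last pose, push and grip.
It also fails if it takes over 58 s, if anything falls off the work surface, if the arm or the gripper's body presses on something with over 40 N, if the wrist force passes 120 N, or if a joint passes its speed limit or range.

## Robot

A 6-joint arm with a two-finger parallel gripper is mounted at the origin on the work surface. World frame = base frame: x ahead of the robot, y to its left, z up, the work surface at z = 0. Lengths are in mm, angles in rad, forces in N, time in s.
With the tool pointing down it reaches from about 275 to 825 mm from the base axis. Payload 5.2 kg.
Tool frame: the origin (TCP) lies at the very end of the fingers, on their centre line; the grasp point (between the pads) lies 19 mm behind it; z points along the fingers, y is the line along which they close (so a half turn about z gives the same grasp; the last joint's range is limited). The gripper opens to 93 mm and grips with 3 to 60 N. Pads are 15 mm wide; open, the fingers measure 128 mm over their backs; the gripper's body (75 mm by 188 mm) begins 65 mm behind the grasp point.
Start: joints at [-1.459, 0.259, 1.535, -0, 1.348, -0.203], TCP at [170.315, -522.97, 188.453] pointing down, gripper open.
Joint ranges: [-3.14, 3.14], [-0.91, 2.08], [0.19, 2.58], [-1.22, 4.36], [0.22, 2.71], [-3.12, 3.12]. Speed limits (rad/s): [2.57, 2.57, 3.14, 3.14, 3.14, 3.14].

## Interface

Orientations are given as [roll, pitch, yaw] about the fixed x, y, z axes, in that order (R = Rz(yaw) Ry(pitch) Rx(roll)).
In Python, from bench import robot gives the robot as it stands. The module is installed in compiled form; this text tells all that it offers. Calls block until the motion is done:
- robot.move_ptp(position, orientation): joint-space move of the TCP to a pose.
- robot.move_linear(position, ori=None, speed=150, f_stop=None): straight line of the TCP; ori=None keeps the orientation; speed is the mean speed in mm/s. With f_stop (N) it stops when the force on the tool has changed by that much, and returns True; else False.
- robot.move_j(angles): joint-space move.
- robot.move_gripper(opening): opening from 0.0 (shut) to 1.0 (fully open); the grip force is fixed at half the most; returns when the fingers have stopped.
- robot.sleep(seconds).
- robot.inverse_kinematics(position, orientation): joint angles nearest the present ones, or None.
- robot.get_image(name): name is "side" or "top" or "wrist"; returns a dict with "img" (384x512x3 uint8, blue, green, red), "fovy" (degrees; the focal length in pixels is half the picture's height over the tangent of half this angle, whatever the lens; pixels are square), "cx", "cy" (the principal point, pixels), "k1" (the pictures are not rectified: a ray, as slopes to the right and down, at radius r is drawn at 1 + k1 r^2 times it, then the intrinsics apply), "eye" and "orientation" of the camera in the world. Camera axes: x right, y down, z forward; pixel columns grow to the right and rows downward; lengths in mm; the calibration is good to about 2 mm. A picture is of the moment at which its call begins. There is no depth.
A pose or a line that the arm cannot do raises robot.MotionError and nothing moves.
- robot.hand_in(): hands the job in; it is judged then, once.
Readings, each from a call of its own:
- robot.current_t(): time.
- robot.current_qpos(): joint angles.
- robot.current_joint_vel(): joint speeds.
- robot.current_joint_efforts(): joint torques, N m.
- robot.current_tcp_pos(): TCP position.
- robot.current_eef_rot(): TCP orientation.
- robot.current_contact_force(): force on the tool from outside, world axes, zero at the start.
- robot.current_ft_torque(): the same for the moment, N m.
- robot.current_gripper_width(): opening from 0.0 (shut) to 1.0 (fully open).
- robot.current_finger_force(): force on a finger pad.
Only numpy, scipy, OpenCV 4.12 (cv2) and the standard library are available. Lean on these libraries where they do the work, as an engineer would, in place of code of your own. Each camera call takes 0.05 s, during which the arm holds its last target. There are 200 camera calls.

## Working session

There is one attempt and no reset: what is moved stays moved. The work goes in short steps, each a Python script; the robot and the scene stay as the last script left them, time stands still between calls to the robot, and variables do not carry over. Pictures are saved under pics/ and viewed, at most 10 in all, crops included, and the job is handed in when it is done.

```bash
mkdir -p pics
cat > h.py <<'E'
import numpy as np, cv2
from bench import robot
from scipy.spatial.transform import Rotation as R
def snap(name,fn=None):
    c=robot.get_image(name)
    if fn: cv2.imwrite('pics/'+fn,c['img'])
    return c
def cam(c):
    o=np.array(c['orientation'],float)
    M=R.from_euler('xyz',o).as_matrix() if o.size==3 else o.reshape(3,3)
    return np.array(c['eye'],float),M,192/np.tan(np.radians(c['fovy'])/2)
def ray(c,u,v):
    e,M,f=cam(c); k=c['k1']
    d=np.array([(u-c['cx'])/f,(v-c['cy'])/f]); s=d.copy()
    for _ in range(30): s=d/(1+k*(s@s))
    return e,M@np.array([s[0],s[1],1])
def onz(c,u,v,z):
    e,d=ray(c,u,v); return e+d*(z-e[2])/d[2]
def proj(c,p):
    e,M,f=cam(c); q=M.T@(np.array(p)-e); s=q[:2]/q[2]; s=s*(1+c['k1']*(s@s))
    return s*f+[c['cx'],c['cy']]
E
python3 - <<'E'
from h import *
for n in ['side','top']:
    c=snap(n,n+'0.png'); print(n,{k:c[k] for k in c if k!='img'})
print(robot.current_t(),robot.current_eef_rot(),robot.current_tcp_pos())
a=[cv2.imread(f'pics/{n}0.png') for n in ['side','top']]
E
```

```text
side {'fovy': 45.167429117836235, 'cx': 252.5154193874995, 'cy': 188.2360447521171, 'k1': -0.19097382323410242, 'eye': array([  402.89628913, -1085.97679417,   842.07694104]), 'orientation': array([-2.15037697,  0.010022  , -0.14963156])}
top {'fovy': 49.34790479515077, 'cx': 255.97905189395627, 'cy': 187.2260674020937, 'k1': -0.08951106080330139, 'eye': array([ 378.71894785,   15.68271057, 1457.4734285 ]), 'orientation': array([-2.99119084, -0.01677567, -1.56727824])}
0.1 [-3.13996929e+00 -2.92971661e-04  3.14759892e-01] [ 170.22518208 -522.41563798  187.71430706]
```

View pics/top0.png

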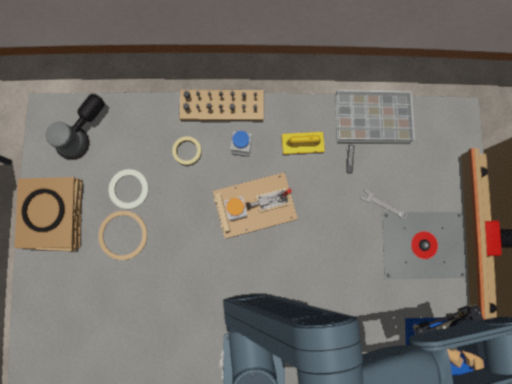

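View pics/side0.png

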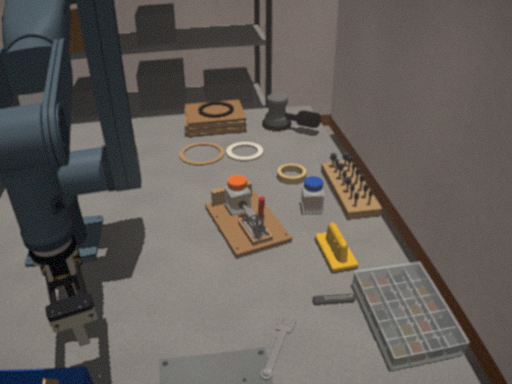

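Top view: jig around (255,205), fence to the left (world +y), orange cap (235,206), red lever (288,191). The side view agrees, with cap (237,183) and lever (262,208). I'll take a coarse fix, then look closer with the wrist camera.

```bash
cat >> h.py <<'E'
def blob(c,lo,hi,box=None):
    h=cv2.cvtColor(c['img'],cv2.COLOR_BGR2HSV); m=cv2.inRange(h,np.array(lo),np.array(hi))
    if box:
        z=np.zeros_like(m); x0,y0,x1,y1=box; z[y0:y1,x0:x1]=m[y0:y1,x0:x1]; m=z
    m=cv2.morphologyEx(m,cv2.MORPH_OPEN,np.ones((2,2),np.uint8))
    cs=cv2.findContours(m,cv2.RETR_EXTERNAL,cv2.CHAIN_APPROX_NONE)[0]
    return max(cs,key=cv2.contourArea) if cs else None
E
python3 - <<'E'
from h import *
c=snap('top')
h=cv2.cvtColor(c['img'],cv2.COLOR_BGR2HSV)
for p in [(235,206),(288,191),(250,192),(270,220)]: print(p,h[p[1],p[0]])
k=blob(c,(5,170,120),(20,255,255),(215,180,300,240)); (u,v),r=cv2.minEnclosingCircle(k); print('cap',u,v,r,onz(c,u,v,119))
k=blob(c,(8,50,100),(20,165,255),(205,165,305,245)); rc=cv2.minAreaRect(k); print(rc)
P=np.array([onz(c,*q,18)[:2] for q in cv2.boxPoints(rc)]);print(P,P.mean(0),np.linalg.norm(P[1]-P[0]),np.linalg.norm(P[2]-P[1]))
for i in (0,1): d=P[i+1]-P[i]; print(np.degrees(np.arctan2(d[1],d[0])))
w=snap('wrist'); print({k:w[k] for k in w if k!='img'})
E
```

```text
(235, 206) [ 17 169 205]
(288, 191) [  2 177 180]
(250, 192) [ 17  88 188]
(270, 220) [ 17  88 188]
cap 233.5 207.0 6.18475866317749 [516.92761258  65.99538963 119.        ]
((255.43446350097656, 205.88619995117188), (49.52024459838867, 75.89266204833984), 75.3236083984375)
[[ 580.86917459  143.55621185]
 [ 650.52268423 -112.42076533]
 [ 482.59835798 -154.69209351]
 [ 415.60916081   97.67216004]] [532.3998444   -6.47112174] 265.28442143193973 173.1630576438203
-74.77788544600507
-165.87058778245597
{'fovy': 58.651317398134196, 'cx': 260.2628129330339, 'cy': 189.4828927459115, 'k1': -0.00452096596612758, 'eye': array([ 233.017904  , -502.57867356,  384.85947212]), 'orientation': array([ 2.90179604e+00,  1.29744852e-03, -1.25625598e+00])}
```

Run:
```python
from h import *
a=np.radians(104.8); y=np.array([np.cos(a),np.sin(a)]); p=np.array([532.4,-6.5])+y*27
robot.move_ptp([p[0],p[1],290],[np.pi,0,a]); robot.sleep(.2)
c=snap('wrist','w1.png'); print({k:c[k] for k in c if k!='img'}, robot.current_t(), robot.current_qpos())
import pickle; pickle.dump(c,open('w1.pkl','wb'))
h=cv2.cvtColor(c['img'],cv2.COLOR_BGR2HSV)
```

```text
{'fovy': 58.651317398134196, 'cx': 260.2628129330339, 'cy': 189.4828927459115, 'k1': -0.00452096596612758, 'eye': array([509.52027979,  82.13255496, 486.86394143]), 'orientation': array([2.90166577e+00, 4.51339132e-04, 2.56822719e-01])} 2.7917 [-1.76001587e-01  1.66365973e-01  1.40818266e+00 -8.71386081e-05
  1.56727058e+00 -4.33310939e-01]
```

View pics/w1.png

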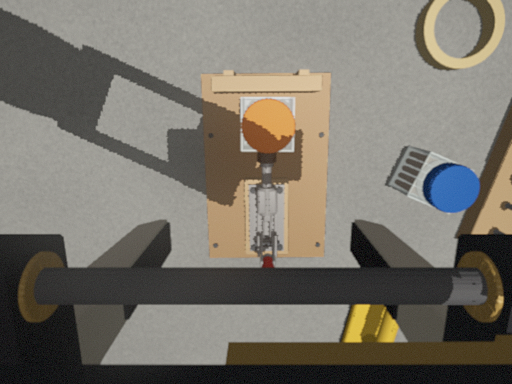

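Wrist view: board from (201,73) to (331,258), cap at (269,126) and lever base at (268,262). The lever handle is hidden by the gripper. I'll fit the edges and cap, and get the lever tip from the side and top views.

```bash
cat > fit.py <<'E'
from h import *
import pickle
c=pickle.load(open('w1.pkl','rb'))
h=cv2.cvtColor(c['img'],cv2.COLOR_BGR2HSV)
m=cv2.inRange(h,np.array((8,70,90)),np.array((22,200,255)))
L=[];Rr=[]
for v in range(110,240,2):
    xs=np.where(m[v,170:345])[0]+170
    if len(xs)<10: continue
    L.append(onz(c,xs[0],v+.5,18)[:2]); Rr.append(onz(c,xs[-1]+1,v+.5,18)[:2])
def line(P):
    P=np.array(P)
    for _ in range(3):
        vx,vy,x,y=cv2.fitLine(P.astype(np.float32),cv2.DIST_HUBER,0,.01,.01).ravel()
        d=abs((P-[x,y])@[-vy,vx]); P=P[d<3]
    return np.array([x,y]),np.degrees(np.arctan2(vy,vx))%180,len(P)
l,r=line(L),line(Rr); print(l,r)
B=[]
for u in range(215,320,3):
    vs=np.where(m[225:300,u])[0]
    if len(vs): B.append(onz(c,u+.5,225+vs[-1]+1,18)[:2])
b=line(B); print('bottom',b)
a=np.radians((l[1]+r[1])/2); Y=np.array([np.cos(a),np.sin(a)]); X=np.array([Y[1],-Y[0]])
print('width',(r[0]-l[0])@X)
xc=((l[0]+r[0])/2)@X; yc=b[0]@Y+130
C=xc*X+yc*Y; print('jig',C,np.degrees(a))
k=blob(c,(5,170,120),(22,255,255),(235,90,305,160)); (u,v),rr=cv2.minEnclosingCircle(k)
q=onz(c,u,v,119)[:2]; print('cap',u,v,rr,q,'in jig',(q-C)@X,(q-C)@Y)
# fence top face back/front edges are at z=68
for u in (240,268,300):
    col=h[60:110,u]; print(u,[int(t) for t in col[:,2]])
E
python3 fit.py
python3 - <<'E'
from h import *
for n,box in (('side',(240,180,285,225)),('top',(265,175,305,205))):
    c=snap(n); k=blob(c,(0,120,60),(4,255,255),box)
    if k is None: print(n,None);continue
    print(n,cv2.boundingRect(k),cv2.contourArea(k)); 
    for q in (k[k[:,0,1].argmin()][0],k[k[:,0,1].argmax()][0],k.reshape(-1,2).mean(0)): print(q,*ray(c,*q))
E
```

```text
(array([459.81027 , -28.700968], dtype=float32), np.float32(105.233536), 65) (array([624.46844 ,   9.925575], dtype=float32), np.float32(105.22685), 65)
bottom (array([ 569.0638 , -128.32419], dtype=float32), np.float32(15.558702), 29)
width 169.02217
jig [539.99365    -1.5067749] 105.23019
cap 259.25 142.875 16.28131866455078 [518.09851072  44.53927164] in jig -9.029958619612612 50.18062788863048
240 [155, 158, 157, 158, 155, 156, 155, 161, 161, 157, 158, 157, 153, 157, 187, 195, 209, 212, 212, 211, 212, 212, 212, 212, 211, 211, 212, 214, 214, 216, 210, 157, 119, 168, 195, 199, 198, 207, 203, 178, 174, 176, 177, 171, 166, 167, 169, 175, 173, 162]
268 [158, 155, 158, 154, 163, 156, 163, 162, 163, 161, 159, 158, 161, 177, 193, 190, 211, 216, 212, 214, 215, 213, 215, 213, 215, 214, 214, 215, 215, 218, 211, 143, 126, 187, 202, 199, 202, 207, 199, 215, 222, 223, 222, 223, 221, 222, 222, 221, 222, 220]
300 [161, 162, 162, 159, 161, 163, 160, 159, 169, 194, 213, 220, 219, 219, 215, 202, 212, 216, 216, 216, 216, 216, 216, 215, 216, 217, 216, 217, 218, 220, 205, 135, 127, 195, 203, 202, 200, 200, 202, 200, 202, 201, 201, 202, 201, 199, 199, 201, 201, 201]
side (261, 198, 4, 11) 23.0
[261 198] [  402.89628913 -1085.97679417   842.07694104] [ 0.13557547  0.81399128 -0.5655289 ]
[261 208] [  402.89628913 -1085.97679417   842.07694104] [ 0.13363072  0.80227816 -0.58366538]
[262.34615385 202.69230769] [  402.89628913 -1085.97679417   842.07694104] [ 0.13754727  0.80806108 -0.57406712]
top (285, 190, 7, 6) 14.0
[290 190] [ 378.71894785   15.68271057 1457.4734285 ] [ 0.14361327 -0.09753663 -0.98820045]
[285 195] [ 378.71894785   15.68271057 1457.4734285 ] [ 0.13173829 -0.08563009 -0.99019441]
[288.375  192.6875] [ 378.71894785   15.68271057 1457.4734285 ] [ 0.13723866 -0.09368187 -0.98922962]
```

```bash
cat >> fit.py <<'E'
print('----')
k=blob(c,(5,145,90),(25,255,255),(235,85,305,160)); (u,v),rr=cv2.minEnclosingCircle(k)
q=onz(c,u,v,119)[:2]; print('cap',u,v,rr,rr*2*(486.9-119)/cam(c)[2],q,'in jig',(q-C)@X,(q-C)@Y)
for u in (240,268,300): print('fence y',(onz(c,u,91.5,68)[:2]-C)@Y)
def plane(o,d): # ray with jig x=0 plane
    t=((C-o[:2])@X)/(d[:2]@X); p=o+t*d; return (p[:2]-C)@Y,p[2]
def near(o1,d1,o2,d2):
    A=np.array([d1,-d2]).T; s=np.linalg.lstsq(A,o2-o1,rcond=None)[0]; p,q=o1+s[0]*d1,o2+s[1]*d2; return (p+q)/2,np.linalg.norm(p-q)
cs,ct=snap('side'),snap('top')
ks=blob(cs,(0,120,60),(4,255,255),(240,180,285,225)).reshape(-1,2).mean(0)+.5
kt=blob(ct,(0,120,60),(4,255,255),(265,175,305,205)).reshape(-1,2).mean(0)+.5
p,g=near(*ray(cs,*ks),*ray(ct,*kt)); print('lever stereo',p,g,'jig',(p[:2]-C)@X,(p[:2]-C)@Y)
print('side tip plane',plane(*ray(cs,263,198)),'top tip',plane(*ray(ct,291,190.5)))
P=[*(C-92*Y),56]
for n,cc in (('s',cs),('t',ct)):
  for th in (0,.1,.2): print(n,th,[proj(cc,[*(C+(-92-r*np.sin(th))*Y),56+r*np.cos(th)]).round(1) for r in (38,74,110)])
o=[]
cv2.imwrite('pics/s2.png',np.hstack([cv2.resize(cs['img'][175:250,200:290],None,fx=4,fy=4),cv2.resize(ct['img'][165:240,210:310],None,fx=4,fy=4)]))
E
python3 fit.py | sed -n '/----/,$p'
```

```text
----
cap 268.5436096191406 126.92414855957031 27.145198822021484 58.439243342271446 [523.36192276  63.35297152] in jig 0.9909068653418487 66.95087104262448
fence y 105.42305912081612
fence y 105.12393906368503
fence y 104.79037019214763
lever stereo [ 564.18218947 -110.0421138   151.53567985] 11.663788054127926 jig -5.172981630998969 -111.077653423605
side tip plane (np.float64(-115.22069243579534), np.float64(165.279231698045)) top tip (np.float64(-122.94786416869725), np.float64(114.3217770717074))
s 0 [array([259.3, 215.2]), array([259.3, 204.4]), array([259.3, 193.2])]
s 0.1 [array([259.9, 216.1]), array([260.5, 206. ]), array([261. , 195.5])]
s 0.2 [array([260.5, 217. ]), array([261.6, 207.8]), array([262.8, 198.2])]
t 0 [array([281.4, 193.8]), array([282.2, 192.3]), array([283.1, 190.7])]
t 0.1 [array([282.5, 193.5]), array([284.4, 191.7]), array([286.5, 189.8])]
t 0.2 [array([283.6, 193.2]), array([286.6, 191.2]), array([289.8, 189. ])]
```

View pics/s2.png

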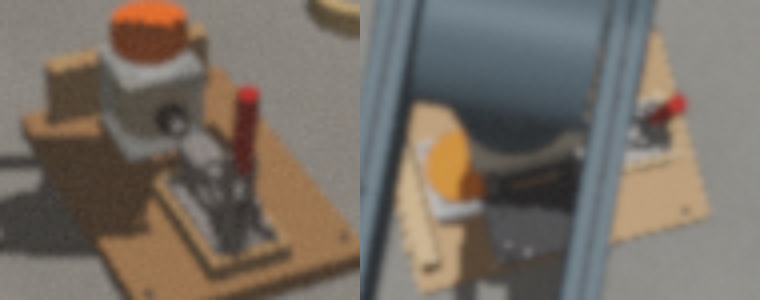

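The cap and fence agree with the wrist fit. In the crops the lever tip is at side (262,197) and top (291,190), so the angle is about 0.18 rad. Next I grasp the lever and swing it over.

```bash
cat >> h.py <<'E'
C=np.array([539.99,-1.51]); A=np.radians(105.23); Y=np.array([np.cos(A),np.sin(A)]); X=np.array([Y[1],-Y[0]])
def J(x,y,z): return [*(C+x*X+y*Y),z]
def lev(th,r=85): return J(0,-92-r*np.sin(th),56+r*np.cos(th)-19)
E
python3 - <<'E'
from h import *
p=lev(.19); o=[np.pi,0,A]
robot.move_ptp([p[0],p[1],240],o)
print(robot.move_linear(p,o,speed=120,f_stop=8))
robot.move_gripper(0.0)
print('w',robot.current_gripper_width()*93,robot.current_finger_force(),robot.current_contact_force(),robot.current_t(),robot.current_tcp_pos(),p)
E
```

```text
False
w 15.080444762299324 30.000242292881012 [-4.88313498 -2.30054322  2.44098902] 5.9667 [ 567.35137692 -106.00844896  120.39487549] [np.float64(568.374922206121), np.float64(-105.7680851194035), np.float64(120.47035998496796)]
```

```bash
python3 - <<'E'
from h import *
for th in np.linspace(.19,1.62,9)[1:]:
    robot.move_linear(lev(th),speed=90); print(round(th,2),np.round(robot.current_contact_force(),1),round(robot.current_gripper_width()*93,1))
print(robot.move_linear(np.array(lev(1.62))-[0,0,8],speed=40,f_stop=15),robot.current_contact_force(),robot.current_tcp_pos(),robot.current_t())
snap('side','s3.png');
E
python3 -c "
import cv2;i=cv2.imread('pics/s3.png');cv2.imwrite('pics/s3c.png',cv2.resize(i[150:290,150:320],None,fx=4,fy=4))"
```

```text
0.37 [-5.4 -2.4  3.9] 15.0
0.55 [-6.2 -4.1  4.7] 14.9
0.73 [-6.  -5.3  5.8] 15.2
0.9 [-6.9 -7.6  5.4] 15.0
1.08 [-5.9 -7.2  5.7] 14.9
1.26 [-5.1 -8.5  6.3] 14.9
1.44 [ -5.6 -10.    5.2] 15.0
1.62 [ -4.3 -10.7   2.5] 14.9
False [ -5.25928602 -11.53326683   1.79871915] [ 586.48382229 -175.91094642   25.26839573] 8.85
```

View pics/s3c.png

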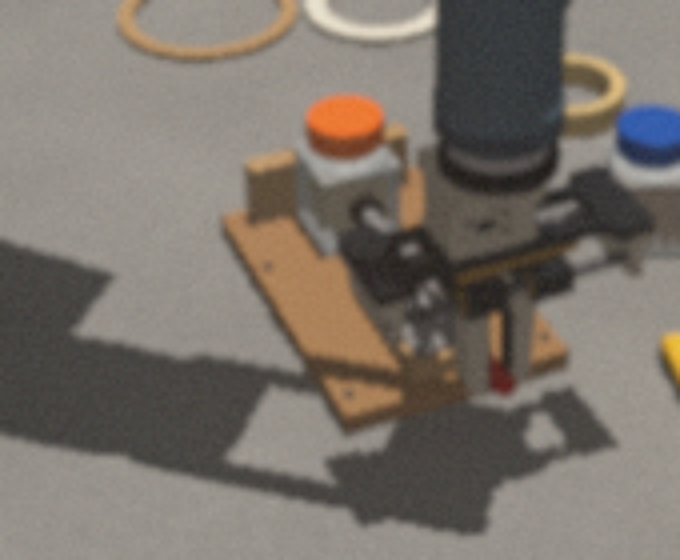

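The crop shows the fingers low around the red handle at (502,380), with the body clear. I'll release, rise and check the lever angle.

Run:
```python
from h import *
robot.move_gripper(0.45); p=robot.current_tcp_pos()
robot.move_linear([p[0],p[1],200],speed=200)
q=J(0,40,290); robot.move_ptp(q,[np.pi,0,A]); robot.sleep(.1)
s=snap('side'); w=snap('wrist')
import pickle; pickle.dump((s,w),open('w4.pkl','wb'))
print(robot.current_contact_force(),robot.current_t())
k=blob(s,(0,120,60),(4,255,255),(230,180,300,270)); print(cv2.boundingRect(k))
for th in (1.3,1.45,1.55,1.62): print(th,[proj(s,[*J(0,-92-r*np.sin(th),56+r*np.cos(th))]).round(1) for r in (38,74,110)])
k=blob(w,(5,145,90),(25,255,255),(200,60,320,220)); (u,v),rr=cv2.minEnclosingCircle(k)
c=onz(w,u,v,119)[:2]; print('cap',u,v,rr,c,(c-C)@X,(c-C)@Y)
cv2.imwrite('pics/s4.png',np.hstack([cv2.resize(s['img'][160:270,190:310],None,fx=3.3,fy=3.3),cv2.resize(w['img'],(484,363))])[:, :800])
```

```text
[ 0.41962747  0.14848541 -0.07309949] 11.7083
(266, 233, 14, 16)
1.3 [array([265. , 230.9]), array([270.6, 235.5]), array([276.5, 240.4])]
1.45 [array([265.1, 232.8]), array([270.9, 239.2]), array([276.9, 245.9])]
1.55 [array([265.2, 233.9]), array([271. , 241.5]), array([277. , 249.4])]
1.62 [array([265.2, 234.7]), array([270.9, 243. ]), array([276.9, 251.6])]
cap 261.3089904785156 135.17416381835938 26.840280532836914 [521.70192581  69.82333973] 1.0930903985294016 73.63222234967134
```

View pics/s4.png

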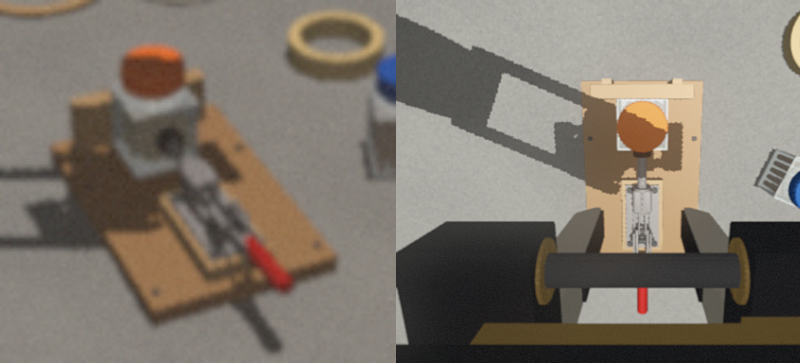

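The jar is now at the fence (cap at jig y 73.6), but the handle in the crop, (247,240) to (283,285), suggests about 1.52 rad. I'll press it down to the stop with closed fingers.

Run:
```python
from h import *
o=[np.pi,0,A]; p=J(0,-92-92,0)
robot.move_gripper(0.0)
robot.move_ptp([p[0],p[1],110],o)
for f in (3,12,25):
    print(f,robot.move_linear([p[0],p[1],48],speed=35,f_stop=f),robot.current_tcp_pos(),np.round(robot.current_contact_force(),1),robot.current_t())
    if robot.current_tcp_pos()[2]<49: break
robot.move_linear([p[0],p[1],200],speed=200)
q=J(0,40,290); robot.move_gripper(1.0); robot.move_ptp(q,o); robot.sleep(.1)
s=snap('side'); k=blob(s,(0,120,60),(4,255,255),(230,180,300,270)); print(cv2.boundingRect(k),robot.current_t())
```

```text
3 False [ 588.4654951  -179.11719248   48.22647984] [-0.2 -0.4 -0.7] 15.55
(266, 233, 14, 16) 19.0417
```

Run:
```python
from h import *
import pickle
s,w=pickle.load(open('w4.pkl','rb'))
k=blob(w,(0,140,60),(5,255,255),(220,240,300,340)); print(cv2.boundingRect(k),cv2.minAreaRect(k))
x,y,ww,hh=cv2.boundingRect(k)
for v in (y,y+hh):
  for z in (56,48,40):
    p=onz(w,x+ww/2,v,z)[:2]; print(v,z,p,(p-C)@X,(p-C)@Y)
k=blob(s,(0,120,60),(4,255,255),(230,180,300,270)).reshape(-1,2)
print(k[k[:,1].argmax()],k[k[:,1].argmin()])
o,d=ray(s,276,247.5); t=((C-o[:2])@X)/(d[:2]@X); p=o+t*d; print('tip in plane',(p[:2]-C)@Y,p[2])
# width of handle in px -> mm
f=cam(w)[2]; print('handle width mm at z48',ww*(w['eye'][2]-48)/f)
print(robot.current_gripper_width(),robot.current_tcp_pos(),J(0,40,290))
```

```text
(257, 305, 10, 28) ((261.5, 318.5), (27.0, 9.0), 90.0)
305 56 [ 586.08710644 -164.16951776] 1.748385318460457 -169.05621872707837
305 48 [ 587.43686587 -169.06442261] 1.7648757419682752 -174.13378429147997
305 40 [ 588.7866253  -173.95932746] 1.781366165476065 -179.21134985588165
333 56 [ 597.96925421 -207.98929826] 1.702009127672092 -214.45838219379868
333 48 [ 599.54019113 -213.69987626] 1.717636292322105 -220.38107581011738
333 40 [ 601.11112804 -219.41045426] 1.7332634569720966 -226.3037694264361
[275 248] [266 233]
tip in plane -196.09770706918005 60.03762537796274
handle width mm at z48 12.808714534624873
0.998721709301264 [529.67370989  35.71175091 288.86240571] [np.float64(529.4822230347044), np.float64(37.08516321053201), 290]
```

Run:
```python
from h import *
o=[np.pi,0,A]; p=J(1.5,-92-92,0)
robot.move_gripper(0.0); print(robot.current_gripper_width())
robot.move_ptp([p[0],p[1],85],o); 
im=[]
for z in (85,66,48):
    if z<85: print(robot.move_linear([p[0],p[1],z],speed=60,f_stop=10),robot.current_tcp_pos(),np.round(robot.current_contact_force(),1))
    im.append(snap('side')['img'][170:270,215:315])
print(robot.current_gripper_width(),robot.current_t())
cv2.imwrite('pics/s5.png',cv2.resize(np.hstack(im),None,fx=2.6,fy=2.6,interpolation=cv2.INTER_CUBIC))
```

```text
0.0029894667168753456
False [ 589.44948612 -178.25655465   65.43902804] [-0.5 -0.3 -0.8]
False [ 589.32868627 -178.47334766   47.30815975] [-0.  -0.2 -1.3]
0.007526035851280422 22.7167
```

View pics/s5.png

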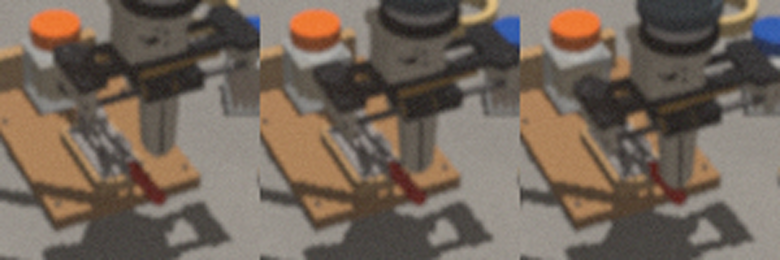

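Run:
```python
from h import *
s=snap('side')
for z in (85,66,47.3):
    print(z,[proj(s,[589.4+dx,-178.4+dy,z]).round(1) for dx,dy in ((0,0),(-2,8),(2,-8))])
print('obs',(215+158/2.6,170+155/2.6),(215+(415-260)/2.6,170+172/2.6),(215+(678-520)/2.6,170+190/2.6))
print(robot.current_joint_efforts())
# other references: board corners, cap top
for n,q in dict(cap=J(1,73.6,119),cor1=J(-85,-130,18),cor2=J(85,-130,18),fence=J(-65,105,68)).items(): print(n,proj(s,q).round(1))
k=blob(s,(5,190,120),(14,255,255),(210,160,260,210)); print(cv2.boundingRect(k))
i=s['img'].copy()
for n,q in dict(cor1=J(-85,-130,18),cor2=J(85,-130,18),fence=J(-65,105,68),piv=J(0,-92,56),tip=J(0,-202,51),tcp=[589.4,-178.4,47.3]).items(): cv2.drawMarker(i,tuple(int(t) for t in proj(s,q).round()),(255,255,0),cv2.MARKER_CROSS,5)
cv2.imwrite('pics/s6.png',cv2.resize(i[160:280,190:320],None,fx=5,fy=5,interpolation=cv2.INTER_CUBIC))
```

```text
85 [array([274.5, 237.2]), array([273.2, 235.3]), array([275.8, 239. ])]
66 [array([274.4, 242.8]), array([273. , 240.9]), array([275.7, 244.7])]
47.3 [array([274.2, 248.3]), array([272.9, 246.4]), array([275.6, 250.1])]
obs (275.7692307692308, 229.6153846153846) (274.61538461538464, 236.15384615384613) (275.7692307692308, 243.0769230769231)
[-3.95807001e-03 -5.29451358e+01 -2.46516126e+01  4.18615818e-02
  7.70858000e-02 -1.77447005e-04]
cap [236.4 178.1]
cor1 [236.5 253.4]
cor2 [292.5 236.7]
fence [212.9 192.2]
(229, 176, 17, 9)
```

View pics/s6.png

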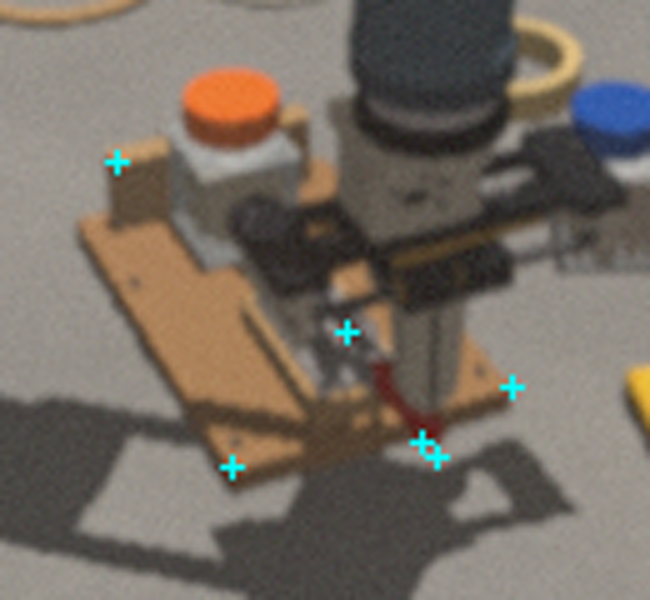

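Run:
```python
from h import *
robot.move_linear([589.4,-178.4,130],speed=200)
s=snap('side'); i0=cv2.imread('pics/side0.png')
R0=R.from_euler('xyz',[-3.14,-.0003,.3148]).as_matrix()
T=np.array([170.2,-522.4,187.7])
for w in (0,46,-46):
    q=proj(s,T+R0[:,1]*w); print(w,q); cv2.drawMarker(i0,tuple(int(t) for t in q.round()),(255,255,0),cv2.MARKER_CROSS,4)
i=s['img'].copy(); p=robot.current_tcp_pos(); q=proj(s,p); print(p,q)
cv2.drawMarker(i,tuple(int(t) for t in q.round()),(255,255,0),cv2.MARKER_CROSS,4)
robot.move_gripper(1.0); t=snap('side')['img'].copy()
Rt=R.from_euler('xyz',robot.current_eef_rot()).as_matrix()
for w in (46,-46): cv2.drawMarker(t,tuple(int(v) for v in proj(s,p+Rt[:,1]*w).round()),(255,255,0),cv2.MARKER_CROSS,4)
g=lambda im,x,y:cv2.resize(im[y:y+130,x:x+100],None,fx=2.6,fy=2.6,interpolation=cv2.INTER_CUBIC)
cv2.imwrite('pics/s7.png',np.hstack([g(i0,25,254),g(i,220,150),g(t,220,150)])); print(robot.current_t())
```

```text
0 [ 83.25010388 333.48945446]
46 [ 88.24806801 352.15396914]
-46 [ 78.75670389 316.11472199]
[ 588.48739254 -177.96076902  128.63174671] [274.39770979 223.69213572]
24.9
```

View pics/s7.png

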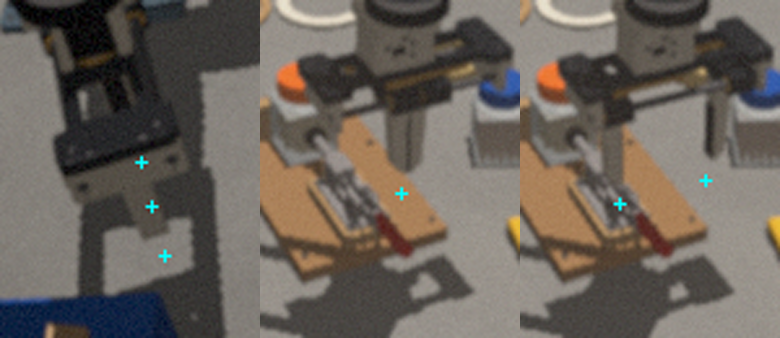

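The observed fingertips, at (612,183) and (712,157) in the right panel, sit about 8 px above the reported TCP marks. The real fingers therefore end about 25 mm short of the nominal TCP, which explains why the probe met nothing. I'll press further down to the lever's stop, which also calibrates that offset.

Run:
```python
from h import *
o=[np.pi,0,A]; p=J(1.2,-92-92,0)
robot.move_gripper(0.0); robot.move_linear([p[0],p[1],52],o,speed=200)
for z in (46,42,38,34,30,26,22,18,14,10):
    r=robot.move_linear([p[0],p[1],z],speed=35,f_stop=18); print(z,r,robot.current_tcp_pos()[2].round(1),np.round(robot.current_contact_force(),1))
    if r: break
s=snap('side'); k=blob(s,(0,120,60),(4,255,255),(230,180,300,270)); print(k is not None and cv2.boundingRect(k))
robot.move_linear([p[0],p[1],130],speed=250)
s=snap('side'); k=blob(s,(0,120,60),(4,255,255),(230,180,300,270)); print(cv2.boundingRect(k),robot.current_t())
```

```text
46 False 46.7 [-0.9  0.7 -0.1]
42 False 42.0 [ 0.6 -0.5  0. ]
38 False 37.6 [0.4 0.4 0.6]
34 False 33.5 [-0.   0.4  0.6]
30 False 29.9 [-0.2  0.6 -0.9]
26 True 29.4 [-2.2  0.2  9.5]
(275, 250, 4, 4)
(268, 238, 10, 16) 29.15
```

Contact came at nominal z 29.4 with a hard stop, and the lever blob bottom is now at row 254, which matches 1.62 rad. The fingertip offset is about 29 mm. I'll confirm it on the cap top (z = 119) and then grasp the cap.

Run:
```python
from h import *
c=J(1.1,73.6,0); y0=0.15; o=[np.pi,0,y0]
robot.move_ptp([c[0],c[1],125],o); print(robot.current_qpos().round(2))
r=robot.move_linear([c[0],c[1],75],speed=30,f_stop=6); z=robot.current_tcp_pos()[2]; print('touch',r,z,robot.current_contact_force().round(1))
robot.move_linear([c[0],c[1],z+6],speed=80); print(robot.current_t())
```

```text
[-0.08  0.27  1.68 -0.    1.19  1.34]
touch True 88.83367240052453 [-1.7 -0.   8.2]
32.35
```

Run:
```python
from h import *
c=J(1.1,73.6,0)
robot.move_gripper(1.0)
r=robot.move_linear([c[0],c[1],65],speed=60,f_stop=6); print('desc',r,robot.current_tcp_pos())
if not r:
    robot.move_gripper(0.0)
    print('w',robot.current_gripper_width()*93,robot.current_finger_force(),robot.current_contact_force().round(1),robot.current_ft_torque().round(2),robot.current_t())
```

```text
desc False [521.65619938  69.81387746  64.75957706]
w 56.792606070017165 30.000359416007996 [-0.4  4.2  1.7] [0.63 0.12 0.12] 35.15
```

Good grasp (57 mm, central). Unscrewing now.

Run:
```python
from h import *
p=robot.current_tcp_pos(); c=J(1.1,73.6,0)
for a in (.15,.3,.6,1.0,1.4,1.8,2.2,2.6):
    robot.move_linear([c[0],c[1],65+3.3*min(a,2.4)],[np.pi,0,.15+a],speed=8 if a<.5 else 4)
    print(a,robot.current_contact_force().round(1),robot.current_ft_torque().round(2),robot.current_eef_rot().round(2)[2],round(robot.current_t(),1))
    if robot.current_t()>48: break
```

```text
0.15 [ 0.4  3.8 -0.3] [ 0.55 -0.12  0.1 ] 0.3 35.5
0.3 [0.7 5.  0.8] [ 0.81 -0.06  0.09] 0.45 35.8
0.6 [-0.2  6.4  0.4] [1.12 0.04 0.09] 0.75 36.2
1.0 [-0.7  7.4 -0.5] [1.17 0.1  0.  ] 1.15 36.8
1.4 [-2.6  6.7 -1.6] [1.04 0.26 0.01] 1.55 37.3
1.8 [-1.8  5.5 -2.1] [0.96 0.3  0.04] 1.95 37.9
2.2 [-3.9  4.6 -1.8] [ 0.78  0.44 -0.  ] 2.35 38.4
2.6 [-2.8  4.2 -0.8] [ 0.74  0.47 -0.  ] 2.75 39.0
```

Run:
```python
from h import *
p=robot.current_tcp_pos(); c=J(1.1,73.6,0)
for dz in (3,16):
    r=robot.move_linear([c[0],c[1],72.9+dz],speed=20,f_stop=6); print(dz,r,robot.current_contact_force().round(1),robot.current_tcp_pos().round(1))
    if r: break
w=snap('wrist'); s=snap('side'); t=s['img'][150:270,180:310]
k=blob(s,(0,120,60),(4,255,255),(230,180,300,270)); print(cv2.boundingRect(k),robot.current_t(),robot.current_gripper_width()*93)
cv2.imwrite('pics/s8.png',np.hstack([cv2.resize(t,(400,369),interpolation=cv2.INTER_CUBIC),cv2.resize(w['img'],(400,369))]))
```

```text
3 False [-5.5  1.4 -0.1] [519.9  69.6  75.2]
16 False [-0.6 -0.3 -1.5] [521.8  69.8  89. ]
(266, 235, 13, 19) 40.15 56.880088190978746
```

View pics/s8.png

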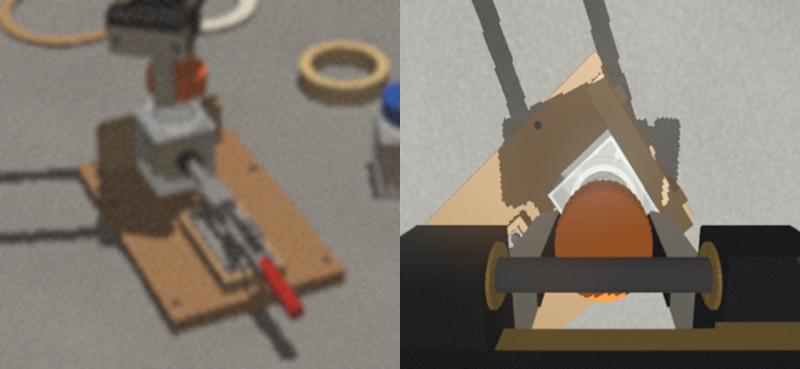

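The crop shows the cap held clear above the mouth: its top is at about row 169 against 176 when screwed on, so it has risen about 24 mm and clears the rim by about 10 mm. The lever is still level (blob bottom at row 254) and the jar is still at the fence. Handing in.

```bash
python3 -c "
from bench import robot
print(robot.hand_in())"
```

```text
the job is handed in; nothing more can be done
None
```

I handed the job in at about 40 s: the clamp is closed with the jar against the fence, and the unscrewed cap is held level about 10 mm above the mouth (the result was not reported back).

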